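# Point out a weighing job

### The arm

A 6-joint arm with a two-finger parallel gripper is mounted at the origin on a cart in front of the work surface, level with it; the furniture and walls round the work are solid. World frame = base frame: x ahead of the robot, y to its left, z up, the work surface at z = 0. Lengths are in m, angles in rad, forces in N, time in s.
With the tool pointing down it reaches from about 0.375 to 0.925 m from the base axis. Payload 5.7 kg.
Tool frame: the origin (TCP) lies midway between the tips of the shut fingers; the grasp point (between the pads) lies 19 mm behind it (arm.hold_point_z is the distance from the TCP to the grasp point, in m); z points along the fingers, y is the direction in which the jaws open and shut (so a half turn about z gives the same grasp; the last joint's range is limited). The gripper opens to 85 mm and grips with 20 to 120 N. Pads are 22 mm wide; open, the fingers measure 114 mm over their backs; the gripper's body (76 mm by 85 mm) begins 54 mm behind the grasp point. The pads swing forward as they close: fully open they stand 13 mm farther back than shut.
Start: joints at [-1.378, 0.359, 1.51, -0, 1.272, -0.115], TCP at [0.182, -0.572, 0.231] pointing down, gripper open.
Joint ranges: [-2.97, 2.97], [-1.01, 2.36], [0.21, 2.38], [-0.96, 4.11], [0.2, 2.71], [-2.98, 2.98]. Speed limits (rad/s): [2.39, 2.39, 3.14, 3.14, 3.14, 3.14].

### API

Orientations are given as a unit quaternion [x, y, z, w].
In Python, from rig import arm, cams, close_job gives the robot as it stands.
- The arm moves only by the tool arm_command, never from a script. Its argument "commands" is a list of rows, each a list of 7 numbers: the opening, from 0 (shut) to 1 (fully open), then the shift along the tool's x, y, z in m, then the turn, a rotation vector about the tool's x, y, z in rad. In form: [[fingers, dx, dy, dz, rx, ry, rz], ...]. A call has 1 to 12 rows; each row is the pose to reach, as a shift and turn from the pose commanded when the call began, along the tool's axes at that moment; what a row does not reach only later rows make up. A row lasts 1/8 s, in which the tool goes at most 62.5 mm and 10.7 degrees, less where a joint would pass 70% of its speed; a pose out of reach is approached as far as the arm can. A call with a gripper value outside its range is refused whole. The fingers move at their own pace and stop on an object; "grip_force" is the grip in N (left out, the last holds). Time passes only in rows, so rows that repeat a pose let the fingers close. It gives the time, the measured TCP pose, the force and the opening at its end, in the units of the state.
- arm.state(): the state, without advancing time (a new reading comes with each control period).
- cams.camera(name): name is "side" or "top"; returns a dict with "image" (400x640x3 uint8, red, green, blue), "range_z" (400x640 float32, m along the optical axis (not along the pixel's ray), 0 where there is no reading), "intrinsics" (3x3 intrinsics, pixels), "world_from_camera" (4x4, takes a point from camera to world coordinates). Camera axes: x right, y down, z forward; pixel columns grow to the right and rows downward; lengths in m; the calibration is good to about 2 mm. A picture is of the moment at which its call begins.
- close_job(): hands the job in, once; it reports no verdict.
The state is a dict: "clock": time; "joint_pos": joint angles; "qd": joint speeds; "effort": joint torques, N m; "position": TCP position; "ee_rot": TCP orientation; "contact_force": force on the tool from outside, world axes, zero at the start; "moment": the same for the moment, N m; "grip_width": opening from 0.0 (shut) to 1.0 (fully open).
Only numpy, scipy, OpenCV 4.12 (cv2) and the standard library are available. Lean on these libraries where they do the work, as an engineer would, in place of code of your own. Each camera call takes 0.05 s, during which the arm holds its last target.

### The job

Show a trainee the next weighing job by pointing, in this order: the sample jar that stands in a glass dish, the middle of the balance's weighing pan, and the middle of the notebook it is to be written in; finish while still pointing at the notebook. Point from above with the closed fingertips two to four centimetres over the thing, and hold still there for two seconds each time. Before moving on from a thing, raise the hand straight up a good ten centimetres; do not point at the other jars or the empty dish, and touch nothing at all.

Things in the scene. Friction and masses are not known exactly. Their poses are not given: they have to be found in the camera images.
- jar_dish_cap (a point): the jar to point at: middle of the top of its cap. Round upright sample jar with a cream screw cap, 42 mm across, 62 mm high, loose, standing in a round clear glass dish (63 mm across, 17 mm high). z axis up. Two jars of just the same look stand straight on the bench at least 80 mm away; the jars and dishes change places from run to run
- jar_b_cap (a point): middle of the cap of one of the two jars that stand straight on the bench (42 mm across, 62 mm high, loose): not to be pointed at
- jar_c_cap (a point): middle of the cap of the other jar that stands straight on the bench, alike: not to be pointed at
- dish_empty_rim (a point): middle of an empty round glass dish, at the height of its rim; 63 mm across, 17 mm high, loose: not to be pointed at
- pan_middle (a point): middle of the upper face of the weighing pan: the flat grey plate, 152 mm (x) by 168 mm (y), on the rear part of the bench balance, which measures 248 x 184 x 72 mm with its display and keys towards the robot. Fixed, 72 mm over the bench; axes along the balance, z up; the balance's place and small yaw vary
- notebook_middle (a point): middle of the upper cover of the closed brown spiral notebook, 105 x 152 mm, 13 mm thick, lying flat and fixed on the bench at the robot's left. z up; place and yaw vary
- dish_used: the glass dish under the jar to point at (63 mm across, 17 mm high, loose), origin at the centre of its underside
- weight_big: small knobbed calibration weight, 22 mm across, 32 mm high, loose, standing amid the jars; origin at the centre of its underside. A bystander
- weight_small: smaller knobbed calibration weight, 17 mm across, 26 mm high, loose, beside the other. A bystander
Mind the look-alikes: they are no part of the job. Leave any green or pink look-alike of the part that bears jar_dish_cap alone.

How it is judged:
On the way, in this order (a step that is already met when the one before it is completed fails the run):
1. the fingertips dwell just above the jar in the dish for 1.2 s (horizontal distance between the grasp point and jar_dish_cap below 0.025 m and z of the grasp point in the frame of jar_dish_cap between 0.015 and 0.08 m), for 1.2 s.
2. the hand is raised, fingertips about 8 cm above the cap (z of the grasp point in the frame of jar_dish_cap above 0.1 m), for 0.02 s.
3. the fingertips dwell just above the middle of the pan for 1.2 s (horizontal distance between the grasp point and pan_middle below 0.035 m and z of the grasp point in the frame of pan_middle between 0.015 and 0.08 m), for 1.2 s.
4. the hand is raised, fingertips about 8 cm above the pan (z of the grasp point in the frame of pan_middle above 0.1 m), for 0.02 s.
5. the fingertips dwell just above the middle of the notebook for 1.2 s (horizontal distance between the grasp point and notebook_middle below 0.035 m and z of the grasp point in the frame of notebook_middle between 0.015 and 0.08 m), for 1.2 s.
At the end, for the whole second after the job is handed in: The grasp point is still within 35 mm of the notebook's middle horizontally and 15 to 80 mm over its cover (fingertips up to about 6 cm), and no jar, dish or weight stands more than 10 mm from where it was (all of step 5 and distance of each of jar_dish_cap, jar_b_cap, jar_c_cap, dish_used, dish_empty_rim, weight_big, weight_small from where it was at the start of the episode below 0.01 m); the robot touches nothing.
It fails at once if the fingers or the arm touch anything (contact force between any of the fingers, the arm and anything else above 0.5 N).
It fails at once if a jar, dish or weight is moved more than 10 mm, lifted or knocked over (distance of any of jar_dish_cap, jar_b_cap, jar_c_cap, dish_used, dish_empty_rim, weight_big, weight_small from where it was at the start of the episode above 0.01 m).
It fails at once if the fingertips come down over the middle of a wrong jar or the empty dish ((horizontal distance between the grasp point and jar_b_cap below 0.025 m and z of the grasp point in the frame of jar_b_cap below 0.07 m) or (horizontal distance between the grasp point and jar_c_cap below 0.025 m and z of the grasp point in the frame of jar_c_cap below 0.07 m) or (horizontal distance between the grasp point and dish_empty_rim below 0.025 m and z of the grasp point in the frame of dish_empty_rim below 0.07 m)).
It also fails if it takes over 61 s, if anything falls off the work surface, if the arm or the gripper's body presses on something with over 40 N, if the wrist force passes 120 N, or if a joint passes its speed limit or range.

## Working session

There is one attempt and no reset: what is moved stays moved. The work goes in short steps, Python scripts to look and compute and a tool call to move; the robot and the scene stay as the last step left them, time stands still between calls to the robot, and variables do not carry over. Pictures are saved under pics/ and viewed, and the job is handed in when it is done.

Besides the shell and the picture viewer there is one more tool, called after "Call:" as name([rows], argument=value, ...), one row to a line, values as JSON. arm_command: Moves the arm, as the interface text tells. Its arguments: {"type":"object","properties":{"commands":{"type":"array","items":{"type":"array","items":{"type":"number"}}},"grip_force":{"type":"number"}},"required":["commands"]}

```bash
mkdir -p pics; python3 - <<'E'
from rig import arm,cams
import cv2,numpy as np
s=arm.state(); print(s['clock'],s['position'],s['ee_rot'],s['grip_width'],arm.hold_point_z)
for n in('top','side'):
    c=cams.camera(n); cv2.imwrite(f'pics/{n}0.png',c['image'][...,::-1]); np.savez(f'{n}0.npz',**{k:np.array(v) for k,v in c.items()})
    print(n,c['world_from_camera'].round(3).tolist(),c['intrinsics'].tolist())
E
```

```text
0.0 [ 0.18162034 -0.57113939  0.23045402] [ 9.88183690e-01  1.53271490e-01 -3.78238777e-05 -9.18565067e-04] 0.9990506279553762 0.0187
top [[0.006, -0.999, 0.042, 0.466], [-1.0, -0.005, 0.025, 0.051], [-0.025, -0.043, -0.999, 1.061], [0.0, 0.0, 0.0, 1.0]] [[456.7165057575818, 0.0, 316.6382083810554], [0.0, 456.7165057575818, 202.1968936401646], [0.0, 0.0, 1.0]]
side [[-0.943, -0.164, 0.29, 0.177], [-0.333, 0.459, -0.824, 1.008], [0.002, -0.873, -0.487, 0.636], [0.0, 0.0, 0.0, 1.0]] [[436.7996966344481, 0.0, 321.47488469102575], [0.0, 436.7996966344481, 204.3118031754597], [0.0, 0.0, 1.0]]
```

View pics/top0.png

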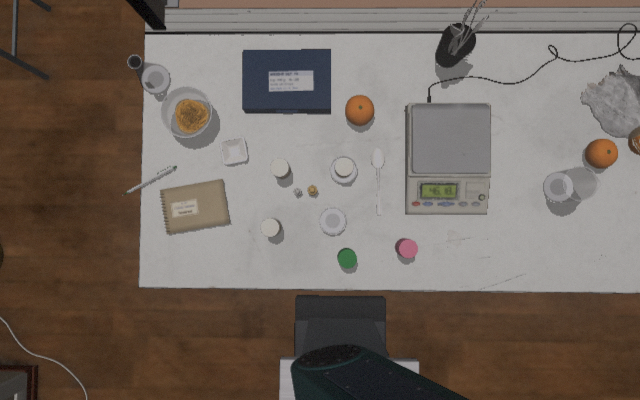

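View pics/side0.png

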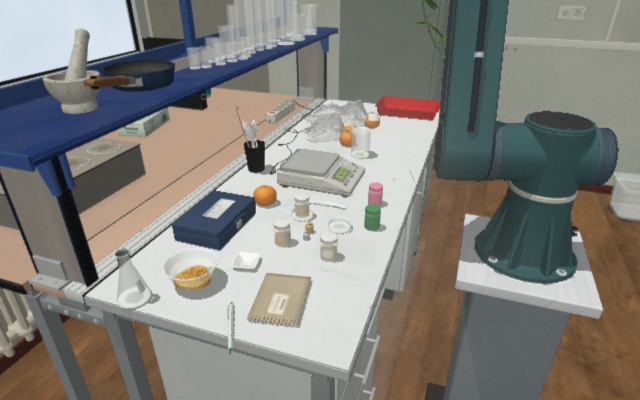

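The jars that could be the target, as top-view pixels:
- (344,168): white cap with a glass ring round it
- (280,168): cap straight on the bench
- (271,228): cap straight on the bench
- (347,258) and (407,248): green and pink look-alikes
- (333,221): empty dish

The jar in the dish looks like (344,168). I'll check it in a close crop and measure.

```bash
cat > h.py <<'E'
import numpy as np
def load(n): return dict(np.load(n))
def pts(c):
    K=c['intrinsics'];T=c['world_from_camera'];z=c['range_z']
    v,u=np.mgrid[:400,:640]
    P=np.stack([(u-K[0,2])/K[0,0]*z,(v-K[1,2])/K[1,1]*z,z],-1)
    return P@T[:3,:3].T+T[:3,3]
E
python3 - <<'E'
from h import *; import cv2
t=load('top0.npz');s=load('side0.npz')
a=cv2.resize(t['image'][140:280,250:430],None,fx=3.3,fy=3.3,interpolation=2)[:460]
b=cv2.resize(s['image'][180:270,250:390],None,fx=3.3,fy=3.3,interpolation=2)
im=np.zeros((600,800,3),np.uint8); 
a=cv2.resize(a,(400,310)); im[:310,:400]=a; b=cv2.resize(b,(800,514))[:,:]; 
b=cv2.resize(b,(400,257)); im[:257,400:]=b
cv2.imwrite('pics/crop0.png',im[:320,:,::-1])
P=pts(t)
def region(name,u0,u1,v0,v1,z0,z1):
    q=P[v0:v1,u0:u1].reshape(-1,3); q=q[(q[:,2]>z0)&(q[:,2]<z1)]
    if len(q)<5: print(name,len(q));return
    r=cv2.minAreaRect(q[:,:2].astype(np.float32))
    print(name,len(q),'ctr',np.round(r[0],4),'size',np.round(r[1],3),'ang',round(r[2],1),'z',np.median(q[:,2]).round(4))
region('jarA',325,365,150,190,.05,.09)
region('jarB',265,298,150,188,.05,.09)
region('jarC',255,288,210,245,.05,.09)
region('dish',315,352,203,240,.006,.03)
region('pan',400,500,95,180,.062,.085)
region('bal',395,500,95,220,.03,.1)
region('nb',155,235,175,238,.007,.03)
region('box',240,335,45,118,.03,.3)
region('orange',342,378,90,130,.02,.3)
region('bench',380,400,230,260,-.1,.1)
for u,v in [(448,138),(448,108),(448,170),(415,138),(485,138)]: print(u,v,P[v,u].round(4))
q=P[30:290,145:640]; m=(q[...,2]>.1); print('tall pts',m.sum(), q[m].min(0),q[m].max(0))
# side
S=pts(s)
for n,u0,u1,v0,v1 in [('A',290,315,188,222),('B',272,294,213,246),('C',318,340,228,262)]:
    q=S[v0:v1,u0:u1].reshape(-1,3); q=q[(q[:,2]>.056)&(q[:,2]<.09)]
    print('side',n,len(q),q.mean(0).round(4) if len(q) else '')
E
```

```text
jarA 290 ctr [0.5854 0.0165] size [0.04  0.039] ang 0.2 z 0.066
jarB 281 ctr [0.5839 0.1592] size [0.04  0.039] ang 45.0 z 0.0631
jarC 285 ctr [0.4524 0.1789] size [0.04 0.04] ang 44.2 z 0.0633
dish 198 ctr [0.4696 0.0335] size [0.077 0.068] ang 81.9 z 0.0083
pan 5562 ctr [ 0.6461 -0.2125] size [0.178 0.163] ang 89.8 z 0.0728
bal 9396 ctr [ 0.6184 -0.2131] size [0.184 0.267] ang 89.8 z 0.0707
nb 2894 ctr [0.5026 0.3668] size [0.177 0.137] ang 89.3 z 0.012
box 5533 ctr [0.7812 0.1469] size [0.141 0.199] ang 0.7 z 0.0548
orange 716 ctr [ 0.7186 -0.018 ] size [0.068 0.064] ang 0.4 z 0.0497
bench 598 ctr [ 0.4139 -0.0911] size [0.067 0.045] ang 0.5 z 0.0014
448 138 [ 0.6473 -0.2066  0.077 ]
448 108 [ 0.7136 -0.208   0.0731]
448 170 [ 0.5786 -0.2073  0.0731]
415 138 [ 0.6481 -0.1369  0.0718]
485 138 [ 0.6486 -0.2876  0.0711]
tall pts 647 [ 0.4655367  -0.25812384  0.10022983] [0.87199994 0.05102741 1.06087325]
side A 115 [0.5845 0.0193 0.063 ]
side B 131 [0.5829 0.1597 0.0608]
side C 156 [0.4514 0.1794 0.0607]
```

View pics/crop0.png

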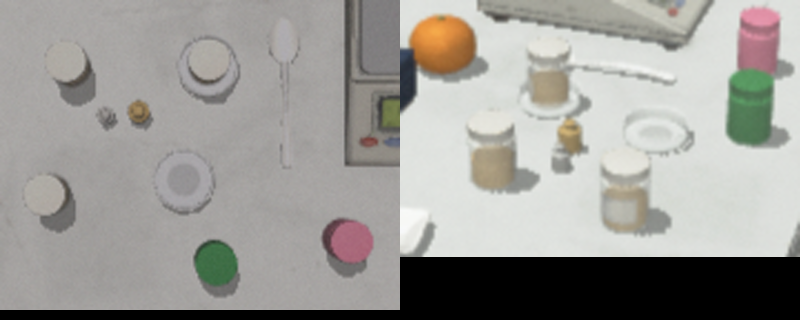

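The crop shows the white-capped jar at top-view (344,168) standing inside a glass rim. The side view agrees at (302,207). The other two white-capped jars stand bare, and the dish at (333,221) is empty. The cap is at about (0.585, 0.017, 0.065), close to 62 mm plus the dish base. Next I'll refine the notebook and pan, and work out the first move.

```bash
cat >> h.py <<'E'
from scipy.spatial.transform import Rotation as Ro
def shift(st,p):
    return Ro.from_quat(st['ee_rot']).inv().apply(np.array(p)-st['position']).round(4)
E
python3 - <<'E'
from h import *; import cv2
from rig import arm
t=load('top0.npz');P=pts(t)
hsv=cv2.cvtColor(t['image'],cv2.COLOR_RGB2HSV)
def big(m,box):
    k=np.zeros_like(m);u0,u1,v0,v1=box;k[v0:v1,u0:u1]=m[v0:v1,u0:u1]
    k=cv2.morphologyEx(k,cv2.MORPH_CLOSE,np.ones((5,5)))
    c=max(cv2.findContours(k,0,2)[0],key=cv2.contourArea);r=cv2.minAreaRect(c);return r
m=((hsv[...,1]>50)&(hsv[...,0]<30)).astype(np.uint8)*255
K=t['intrinsics'];T=t['world_from_camera']
def proj(uv,z):
    d=T[:3,:3]@np.array([(uv[0]-K[0,2])/K[0,0],(uv[1]-K[1,2])/K[1,1],1]);return T[:3,3]+d*(z-T[2,3])/d[2]
r=big(m,(150,240,172,242));print('nb',r); print(proj(r[0],.013)); c=[proj(x,.013)[:2] for x in cv2.boxPoints(r)];print(np.round(c,3),[np.linalg.norm(c[i]-c[i-1]).round(3) for i in range(4)])
g=t['image'].mean(2);print('row139',g[139,400:500:3].astype(int));print('col450',g[95:220:3,450].astype(int))
m=((g<147)).astype(np.uint8)*255
r=big(m,(411,493,104,178));print('pan',r,proj(r[0],.072));c=[proj(x,.072)[:2] for x in cv2.boxPoints(r)];print(np.round(c,3))
st=arm.state()
for p in [(.585,.0175,.25),(.585,.0175,.097)]: print(p,shift(st,p))
E
```

```text
nb ((194.35740661621094, 206.02516174316406), (44.08354568481445, 63.14200210571289), 79.99201965332031)
[0.49972774 0.3598747  0.013     ]
[[0.537 0.442]
 [0.563 0.297]
 [0.463 0.278]
 [0.437 0.422]] [np.float64(0.102), np.float64(0.147), np.float64(0.102), np.float64(0.146)]
row139 [158 159  73 114  92 127 125 127 127 126 126 126 125 123 124 124 124 122
 126 125 123 124 123 125 123 124 124 123 124 125 110 166 164 164]
col450 [162 161 162  98 112 127 127 124 126 124 125 126 126 122 125 124 126 124
 125 124 122 125 124 123 125 125 107 112 134 108  88  77  75  87  90 118
 101 135 139 128 161 163]
pan ((451.0, 140.5), (73.0, 80.0), 90.0) [ 0.64281251 -0.21435116  0.072     ]
[[ 0.723 -0.128]
 [ 0.723 -0.301]
 [ 0.564 -0.299]
 [ 0.563 -0.128]]
(0.585, 0.0175, 0.25) [ 0.5627 -0.4388 -0.0186]
(0.585, 0.0175, 0.097) [ 0.5627 -0.4386  0.1344]
```

Call:
arm_command([
  [0,0.02,-0.016,-0.005,0,0,0],
  [0,0.05,-0.039,-0.01,0,0,0],
  [0,0.085,-0.066,-0.02,0,0,0],
  [0,0.12,-0.094,-0.02,0,0,0],
  [0,0.155,-0.121,-0.02,0,0,0],
  [0,0.19,-0.148,-0.02,0,0,0],
  [0,0.225,-0.175,-0.02,0,0,0],
  [0,0.26,-0.203,-0.02,0,0,0],
  [0,0.295,-0.23,-0.02,0,0,0],
  [0,0.33,-0.257,-0.02,0,0,0],
  [0,0.365,-0.285,-0.02,0,0,0],
  [0,0.4,-0.312,-0.02,0,0,0],
])

```text
clock: 1.6
position: [0.4684, -0.1506, 0.2515]
ee_rot: [0.988, 0.154, -0.0, -0.0]
contact_force: [-0.1, -0.2, 0.0]
grip_width: 0.002
```

```bash
python3 - <<'E'
from h import *; from rig import arm
s=arm.state();print(s['clock'],s['position'].round(4),s['joint_pos'].round(2),s['grip_width'],s['contact_force'].round(2),shift(s,(.585,.0175,.25)))
E
```

```text
1.6 [ 0.4684 -0.1506  0.2515] [-0.45  0.18  1.71  0.    1.25  0.81] 0.0021975810600673618 [-0.11 -0.17  0.01] [ 0.1621 -0.1248  0.0015]
```

Call:
arm_command([
  [0,0.03,-0.023,0,0,0,0],
  [0,0.065,-0.05,0,0,0,0],
  [0,0.1,-0.077,0,0,0,0],
  [0,0.13,-0.1,0,0,0,0],
  [0,0.15,-0.115,0,0,0,0],
  [0,0.162,-0.125,0,0,0,0],
  [0,0.162,-0.125,0,0,0,0],
  [0,0.162,-0.125,0,0,0,0],
])

```text
clock: 2.6
position: [0.5841, 0.0145, 0.2513]
ee_rot: [0.988, 0.153, -0.0, 0.0]
contact_force: [-0.4, 0.2, 0.0]
grip_width: 0.002
```

```bash
python3 - <<'E'
from h import *; from rig import arm,cams; import cv2
c=cams.camera('side');cv2.imwrite('pics/side1.png',c['image'][...,::-1])
s=arm.state();print(s['clock'],s['position'].round(4),s['contact_force'].round(2),shift(s,(.585,.0175,.097)))
E
```

```text
2.65 [0.5842 0.0143 0.2513] [-0.    0.42  0.61] [ 0.0018 -0.0029  0.1543]
```

View pics/side1.png

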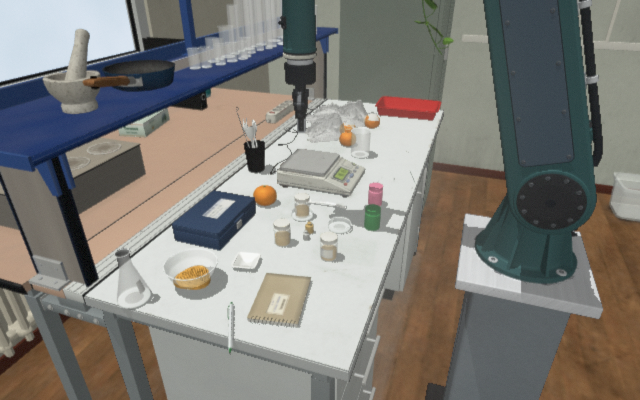

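The shut fingertips at (302,130) hang straight over the jar at (302,200), with everything clear. Now I'll lower and hold.

Call:
arm_command([
  [0,0.001,-0.002,0.02,0,0,0],
  [0,0.002,-0.003,0.045,0,0,0],
  [0,0.002,-0.003,0.07,0,0,0],
  [0,0.002,-0.003,0.095,0,0,0],
  [0,0.002,-0.003,0.115,0,0,0],
  [0,0.002,-0.003,0.13,0,0,0],
  [0,0.002,-0.003,0.142,0,0,0],
  [0,0.002,-0.003,0.15,0,0,0],
  [0,0.002,-0.003,0.154,0,0,0],
  [0,0.002,-0.003,0.154,0,0,0],
  [0,0.002,-0.003,0.154,0,0,0],
  [0,0.002,-0.003,0.154,0,0,0],
])

```text
clock: 4.15
position: [0.5863, 0.0184, 0.0977]
ee_rot: [0.988, 0.153, 0.0, 0.0]
contact_force: [0.4, -1.1, 0.7]
grip_width: -0.003
```

```bash
python3 - <<'E'
from h import *; from rig import arm,cams; import cv2
c=cams.camera('side');a=cv2.resize(c['image'][120:260,230:400],None,fx=4,fy=4,interpolation=2);cv2.imwrite('pics/side2.png',a[...,::-1])
s=arm.state();print(s['clock'],s['position'].round(4),s['contact_force'].round(2))
E
```

```text
4.2 [0.5862 0.0184 0.0977] [-0.71 -0.18 -0.35]
```

View pics/side2.png

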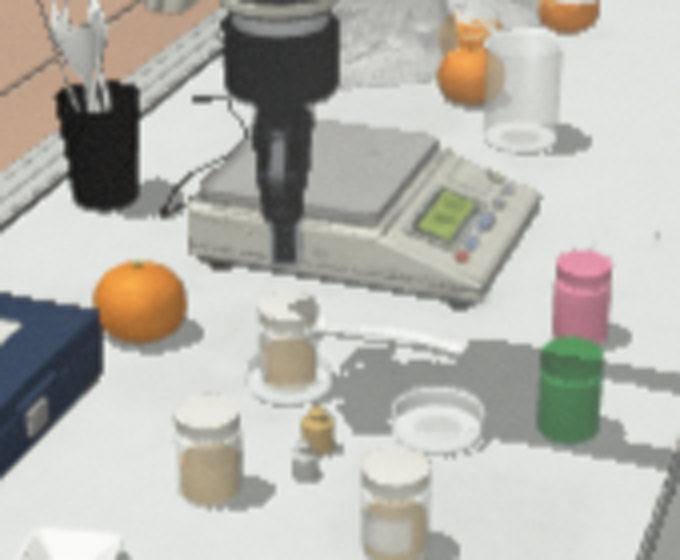

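The tips at crop (285,262) hover about 3 cm over the cap at (288,305) without touching it. I'll hold here for over 2 s and then raise.

Call:
arm_command([
  [0,0,0,0,0,0,0],
  [0,0,0,0,0,0,0],
  [0,0,0,0,0,0,0],
  [0,0,0,0,0,0,0],
  [0,0,0,0,0,0,0],
  [0,0,0,0,0,0,0],
  [0,0,0,0,0,0,0],
  [0,0,0,0,0,0,0],
  [0,0,0,0,0,0,0],
  [0,0,0,0,0,0,0],
  [0,0,0,0,0,0,0],
  [0,0,0,0,0,0,0],
])

```text
clock: 5.7
position: [0.586, 0.0184, 0.0973]
ee_rot: [0.988, 0.153, -0.0, -0.0]
contact_force: [-0.7, -0.3, -0.0]
grip_width: 0.001
```

Call:
arm_command([
  [0,0,0,0,0,0,0],
  [0,0,0,0,0,0,0],
  [0,0,0,0,0,0,0],
  [0,0,0,0,0,0,0],
  [0,0,0,0,0,0,0],
  [0,0,0,0,0,0,0],
])

```text
clock: 6.45
position: [0.586, 0.0185, 0.0973]
ee_rot: [0.988, 0.153, -0.0, -0.0]
contact_force: [-0.4, 0.2, -0.2]
grip_width: -0.002
```

Call:
arm_command([
  [0,0,0,-0.015,0,0,0],
  [0,0,0,-0.04,0,0,0],
  [0,0,0,-0.07,0,0,0],
  [0,0,0,-0.1,0,0,0],
  [0,0,0,-0.125,0,0,0],
  [0,0,0,-0.145,0,0,0],
  [0,0,0,-0.155,0,0,0],
  [0,0,0,-0.155,0,0,0],
  [0,0,0,-0.155,0,0,0],
])

```text
clock: 7.58
position: [0.5854, 0.0185, 0.2516]
ee_rot: [0.988, 0.153, -0.001, -0.0]
contact_force: [-0.2, -0.2, -0.3]
grip_width: -0.004
```

```bash
python3 - <<'E'
from h import *; from rig import arm
s=arm.state();print(s['clock'],s['position'].round(4),shift(s,(.645,-.213,.25)))
E
```

```text
7.575 [0.5854 0.0185 0.2516] [-0.0133  0.2387  0.0014]
```

Next, across to the pan at height. The path stays over the orange-free side.

Call:
arm_command([
  [0,-0.001,0.02,0,0,0,0],
  [0,-0.003,0.05,0,0,0,0],
  [0,-0.005,0.085,0,0,0,0],
  [0,-0.007,0.12,0,0,0,0],
  [0,-0.009,0.155,0,0,0,0],
  [0,-0.011,0.19,0,0,0,0],
  [0,-0.012,0.215,0,0,0,0],
  [0,-0.013,0.232,0,0,0,0],
  [0,-0.013,0.239,0,0,0,0],
  [0,-0.013,0.239,0,0,0,0],
  [0,-0.013,0.239,0,0,0,0],
])

```text
clock: 8.95
position: [0.6458, -0.2122, 0.2524]
ee_rot: [0.988, 0.154, -0.0, -0.0]
contact_force: [-0.2, -0.2, -0.8]
grip_width: -0.0
```

```bash
python3 - <<'E'
from h import *; from rig import arm,cams; import cv2
c=cams.camera('side');cv2.imwrite('pics/side3.png',c['image'][...,::-1])
s=arm.state();print(s['clock'],s['position'].round(4),shift(s,(.645,-.213,.103)))
E
```

```text
9.0 [ 0.6459 -0.2122  0.2524] [-0.0011  0.0005  0.1494]
```

View pics/side3.png

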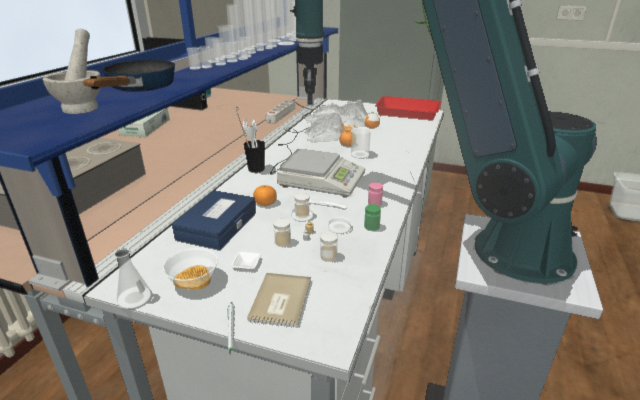

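The tips at (311,103) hang over the pan at (308,162) and the jars are undisturbed. I'll lower to about 31 mm over the pan, hold, then raise.

Call:
arm_command([
  [0,0,0,0.02,0,0,0],
  [0,0,0,0.045,0,0,0],
  [0,0,0,0.07,0,0,0],
  [0,0,0,0.095,0,0,0],
  [0,0,0,0.115,0,0,0],
  [0,0,0,0.13,0,0,0],
  [0,0,0,0.14,0,0,0],
  [0,0,0,0.147,0,0,0],
  [0,0,0,0.149,0,0,0],
  [0,0,0,0.149,0,0,0],
  [0,0,0,0.149,0,0,0],
  [0,0,0,0.149,0,0,0],
])

```text
clock: 10.5
position: [0.6462, -0.2134, 0.1037]
ee_rot: [0.988, 0.153, 0.0, 0.0]
contact_force: [0.4, -0.5, 0.6]
grip_width: 0.002
```

Call:
arm_command([
  [0,0,0,0,0,0,0],
  [0,0,0,0,0,0,0],
  [0,0,0,0,0,0,0],
  [0,0,0,0,0,0,0],
  [0,0,0,0,0,0,0],
  [0,0,0,0,0,0,0],
  [0,0,0,0,0,0,0],
  [0,0,0,0,0,0,0],
  [0,0,0,0,0,0,0],
  [0,0,0,0,0,0,0],
  [0,0,0,0,0,0,0],
  [0,0,0,0,0,0,0],
])

```text
clock: 12.0
position: [0.646, -0.2133, 0.1033]
ee_rot: [0.988, 0.153, 0.0, -0.0]
contact_force: [0.0, -0.4, 0.1]
grip_width: 0.004
```

Call:
arm_command([
  [0,0,0,0,0,0,0],
  [0,0,0,0,0,0,0],
  [0,0,0,0,0,0,0],
  [0,0,0,0,0,0,0],
  [0,0,0,0,0,0,0],
  [0,0,0,0,0,0,0],
])

```text
clock: 12.75
position: [0.646, -0.2133, 0.1033]
ee_rot: [0.988, 0.153, -0.0, -0.0]
contact_force: [0.3, 0.4, 0.2]
grip_width: 0.003
```

```bash
python3 - <<'E'
from h import *; from rig import arm,cams; import cv2
c=cams.camera('side');a=cv2.resize(c['image'][90:230,230:400],None,fx=4,fy=4,interpolation=2);cv2.imwrite('pics/side4.png',a[...,::-1])
s=arm.state();print(s['clock'],s['position'].round(4))
E
```

```text
12.8 [ 0.646  -0.2133  0.1033]
```

View pics/side4.png

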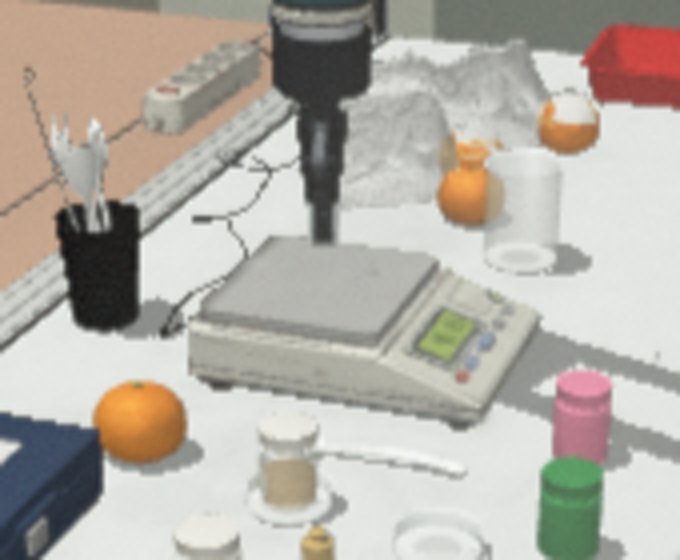

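The tips at crop (322,243) are about 3 cm above the pan centre at (320,288). Now I'll raise straight up.

Call:
arm_command([
  [0,0,0,-0.015,0,0,0],
  [0,0,0,-0.04,0,0,0],
  [0,0,0,-0.07,0,0,0],
  [0,0,0,-0.1,0,0,0],
  [0,0,0,-0.125,0,0,0],
  [0,0,0,-0.14,0,0,0],
  [0,0,0,-0.15,0,0,0],
  [0,0,0,-0.15,0,0,0],
  [0,0,0,-0.15,0,0,0],
])

```text
clock: 13.92
position: [0.6454, -0.2131, 0.2522]
ee_rot: [0.988, 0.153, -0.001, -0.001]
contact_force: [-0.2, 0.3, 0.3]
grip_width: -0.001
```

```bash
python3 - <<'E'
from h import *; from rig import arm
s=arm.state();print(s['clock'],s['position'].round(4),s['joint_pos'].round(2),shift(s,(.5,.36,.25)))
E
```

```text
13.925 [ 0.6454 -0.2131  0.2522] [-0.42  0.46  1.29  0.    1.39  0.84] [ 0.035  -0.5902  0.0029]
```

Call:
arm_command([
  [0,0.001,-0.02,0,0,0,0],
  [0,0.003,-0.05,0,0,0,0],
  [0,0.005,-0.085,0,0,0,0],
  [0,0.007,-0.12,0,0,0,0],
  [0,0.009,-0.155,0,0,0,0],
  [0,0.011,-0.19,0,0,0,0],
  [0,0.013,-0.225,0,0,0,0],
  [0,0.015,-0.26,0,0,0,0],
  [0,0.018,-0.3,0,0,0,0],
  [0,0.02,-0.34,0,0,0,0],
  [0,0.022,-0.38,0,0,0,0],
  [0,0.024,-0.41,0,0,0,0],
])

```text
clock: 15.42
position: [0.542, 0.1878, 0.2533]
ee_rot: [0.988, 0.154, -0.0, -0.0]
contact_force: [-0.1, 1.1, -0.2]
grip_width: -0.001
```

Call:
arm_command([
  [0,0.002,-0.03,0,0,0,0],
  [0,0.004,-0.065,0,0,0,0],
  [0,0.006,-0.1,0,0,0,0],
  [0,0.008,-0.135,0,0,0,0],
  [0,0.01,-0.16,0,0,0,0],
  [0,0.011,-0.175,0,0,0,0],
  [0,0.011,-0.18,0,0,0,0],
  [0,0.011,-0.18,0,0,0,0],
  [0,0.011,-0.18,0,0,0,0],
])

```text
clock: 16.55
position: [0.5007, 0.3588, 0.2534]
ee_rot: [0.988, 0.153, -0.0, 0.0]
contact_force: [0.1, 0.6, -0.2]
grip_width: -0.002
```

```bash
python3 - <<'E'
from h import *; from rig import arm,cams; import cv2
c=cams.camera('side');cv2.imwrite('pics/side5.png',c['image'][...,::-1])
s=arm.state();print(s['clock'],s['position'].round(4),shift(s,(.501,.362,.045)))
E
```

```text
16.6 [0.5008 0.3588 0.2533] [ 0.0012 -0.003   0.2083]
```

View pics/side5.png

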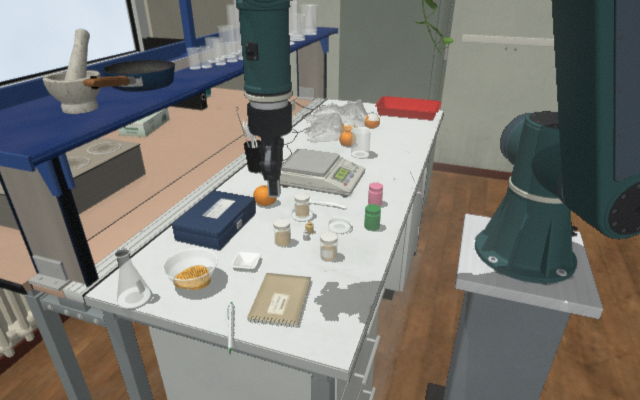

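The tips at (274,193) are above the notebook at (280,299), and the jars are unmoved. I'll lower to about 32 mm over the cover.

Call:
arm_command([
  [0,0,-0.001,0.02,0,0,0],
  [0,0,-0.001,0.05,0,0,0],
  [0,0,-0.001,0.085,0,0,0],
  [0,0,-0.001,0.12,0,0,0],
  [0,0,-0.001,0.145,0,0,0],
  [0,0,-0.001,0.165,0,0,0],
  [0,0,-0.001,0.182,0,0,0],
  [0,0,-0.001,0.195,0,0,0],
  [0,0,-0.001,0.203,0,0,0],
  [0,0,-0.001,0.208,0,0,0],
  [0,0,-0.001,0.208,0,0,0],
  [0,0,-0.001,0.208,0,0,0],
])

```text
clock: 18.1
position: [0.5006, 0.3608, 0.0459]
ee_rot: [0.988, 0.153, 0.0, -0.0]
contact_force: [-0.0, -0.8, 0.2]
grip_width: -0.002
```

Call:
arm_command([
  [0,0,0,0,0,0,0],
  [0,0,0,0,0,0,0],
  [0,0,0,0,0,0,0],
  [0,0,0,0,0,0,0],
  [0,0,0,0,0,0,0],
  [0,0,0,0,0,0,0],
  [0,0,0,0,0,0,0],
  [0,0,0,0,0,0,0],
  [0,0,0,0,0,0,0],
  [0,0,0,0,0,0,0],
  [0,0,0,0,0,0,0],
  [0,0,0,0,0,0,0],
])

```text
clock: 19.6
position: [0.5003, 0.3605, 0.0453]
ee_rot: [0.988, 0.153, -0.0, -0.0]
contact_force: [0.2, 0.3, -0.2]
grip_width: -0.003
```

Call:
arm_command([
  [0,0,0,0,0,0,0],
  [0,0,0,0,0,0,0],
  [0,0,0,0,0,0,0],
  [0,0,0,0,0,0,0],
  [0,0,0,0,0,0,0],
  [0,0,0,0,0,0,0],
  [0,0,0,0,0,0,0],
])

```text
clock: 20.48
position: [0.5003, 0.3605, 0.0454]
ee_rot: [0.988, 0.153, -0.0, -0.0]
contact_force: [0.1, 0.7, -0.6]
grip_width: -0.003
```

```bash
python3 - <<'E'
from h import *; from rig import arm,cams; import cv2
c=cams.camera('side');cv2.imwrite('pics/side6.png',c['image'][...,::-1])
s=arm.state();print(s['clock'],s['position'].round(4),s['contact_force'].round(2))
S=pts(c)
for n,u0,u1,v0,v1 in [('A',290,315,188,222),('B',272,294,213,246),('C',318,340,228,262)]:
    q=S[v0:v1,u0:u1].reshape(-1,3); q=q[(q[:,2]>.056)&(q[:,2]<.09)]
    print('side',n,len(q),q.mean(0).round(4) if len(q) else '')
E
```

```text
20.525 [0.5003 0.3605 0.0453] [0.17 0.47 0.83]
side A 108 [0.5839 0.0192 0.0631]
side B 0 
side C 156 [0.4515 0.1798 0.0609]
```

View pics/side6.png

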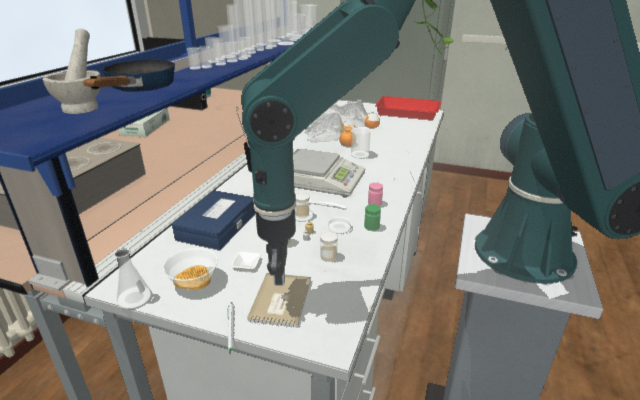

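The tips at (279,282) hover over the notebook's middle at (280,299). Jars A and C are unmoved, and B is hidden behind the hand. I'll hand in.

```bash
python3 -c "
from rig import close_job,arm
close_job();s=arm.state();print(s['clock'],s['position'])"
```

```text
the job is handed in; nothing more can be done
the job is handed in; nothing more can be done
```

I pointed at the jar in the dish, then the middle of the pan, then the middle of the notebook, and handed the job in while still pointing at the notebook. No verdict was reported.

- **Pointing:** The shut fingertips were about 32 mm above each thing. I held still for over 2 s each time, and raised the hand straight up about 15 cm after the jar and after the pan.
- **Last check before hand-in, at 20.5 s:** The TCP was at (0.500, 0.361, 0.045). I had measured the notebook's middle at about (0.501, 0.362), with its cover at z = 0.013. Two ways of finding that middle differed by about 8 mm, well inside the 35 mm allowed.
- **Touching:** I saw no contact in the pictures, and the force readings stayed around 1 N, varying at random even in free air.
- **Things moved:** In the last side picture the jar in the dish and the near bare jar stood within 1 mm of where they started. The other bare jar was hidden behind the hand. The dishes and weights I checked only by eye in the pictures, and they looked undisturbed.

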